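# Shift the rod lathe into third gear

## Task

Put the rod lathe into third gear by pushing its red-knobbed lever through the H-shaped gate: bring it to neutral, across to the right-hand leg, then forward (away from the robot) fully home in the far right slot. Push with the fingertips or the outside of the fingers only, never taking the knob or stick between the fingers, without forcing the lever and without running it into fourth (the near right slot) on the way. Leave the bottle, thread spool, tape roll and cork grip on the bench standing where they are.

Things in the scene. Friction and masses are not known exactly. Their poses are not given: they have to be found in the camera images.
- lathe: Green gear housing of a rod lathe, fixed to the bench: 150 x 150 mm, top 165 mm up; black motor on its left (+y), chuck with a fishing rod on its right, aluminium bed. Only the lever is above 200 mm. Origin on the bench below the gate's centre; x forward (away from the robot), y left, z up; it stands up to 0.3 rad askew. Over 80 N on any part of it or its lever is forcing.
- gate_center (a point): Centre of the top of the open steel gate plate (80 x 80 x 6 mm, 172 mm above the bench; axes as the lathe's). Its H-shaped opening: two legs along x at y = +16 and -16 mm, 14 mm wide, reaching 23.6 mm each way, joined by a 15 mm wide crossover along y (neutral). The tongues between the legs have round noses. Left leg: first far, second near. Right leg: third far, fourth near.
- gear_knob (a point): Centre of the red ball knob, 32 mm across, on top of the gear lever; z runs up the stick (round steel, 10 mm thick). The stick tilts about a pivot 63 mm below the gate's centre; the knob is 150 mm from the pivot, 259 mm above the bench when upright. 3 to 5 N at the knob moves it; it has no spring and stays where it is left.
- gear_across (a joint): Sideways tilt of the lever about the lathe's x axis, rad: 0 in the middle of the crossover, negative left (+y), positive right; -0.26 in the left leg, +0.26 in the right leg, with 0.03 play either way. It starts in the left leg.
- gear_shift (a joint): Fore-and-aft tilt, rad: 0 neutral, positive forward; the legs' ends stop it at +0.29 (first, third fully home) and -0.29; 0.04 play either way in the crossover. It starts anywhere along the left leg: first, second or between. With a = across and f = this, the knob is 150 mm x (sin f, -sin a cos f, cos a cos f) from the pivot, in the lathe's axes.
- finish_bottle: White plastic bottle with a black cap, 54 mm across, 145 mm tall, standing loose on the bench beside the lathe; origin at the centre of its foot. Not to be moved.
- thread_spool: White thread spool wound with green, 44 mm across, 50 mm tall, standing loose; origin at the centre of its foot. Not to be moved.
- tape_roll: Roll of yellow masking tape lying flat, 96 mm across, 24 mm high; origin at the centre of its underside. Not to be moved.
- cork_grip: Cork rod grip standing on end, 30 mm across, 95 mm tall; origin at the centre of its foot. Not to be moved.

How it is judged:
On the way:
1. the lever is across on the right-hand side, in neutral (value of joint gear_across above 0.17 rad and value of joint gear_shift between -0.08 and 0.08 rad), for 0.03 s.
At the end, for the whole second after the job is handed in: The lever rests in third: tilted right by more than 0.2 rad and forward by more than 0.25 rad (the slot ends at about 0.29), not moving; the bottle, spool, tape roll and cork grip are within 20 mm of where they stood and not tipped (under 0.2 rad) (value of joint gear_across above 0.2 rad and value of joint gear_shift above 0.25 rad and velocity of joint gear_across between -0.05 and 0.05 rad/s and velocity of joint gear_shift between -0.05 and 0.05 rad/s and distance of each of finish_bottle, thread_spool, tape_roll, cork_grip from where it was at the start of the episode below 0.02 m and angle between each of finish_bottle, thread_spool, tape_roll, cork_grip's own z axis and vertical below 0.2 rad); the robot touches nothing.
It fails at once if the lever is run into fourth, the near right slot (more than 0.13 rad towards the robot on the right-hand side) (value of joint gear_across above 0.15 rad and value of joint gear_shift below -0.13 rad).
It fails at once if the knob or the stick is taken between the fingers ((x of the grasp point in the frame of gear_knob between -0.012 and 0.012 m and y of the grasp point in the frame of gear_knob between -0.012 and 0.012 m and z of the grasp point in the frame of gear_knob between -0.014 and 0.014 m) or (x of the grasp point in the frame of gear_knob between -0.008 and 0.008 m and y of the grasp point in the frame of gear_knob between -0.008 and 0.008 m and z of the grasp point in the frame of gear_knob between -0.07 and -0.013 m)).
It fails at once if the lever or the lathe is forced (more than 80 N) (contact force between any of the fingers, the arm and lathe above 80 N).
It fails at once if the bottle, spool, tape roll or cork grip is shifted more than 20 mm, tipped or lifted (not (distance of each of finish_bottle, thread_spool, tape_roll, cork_grip from where it was at the start of the episode below 0.02 m and angle between each of finish_bottle, thread_spool, tape_roll, cork_grip's own z axis and vertical below 0.2 rad)).
It also fails if it takes over 48 s, if anything falls off the work surface, if the arm or the gripper's body presses on something with over 40 N, if the wrist force passes 120 N, or if a joint passes its speed limit or range.

## Robot

A 7-joint arm with a two-finger parallel gripper is mounted at the origin on the work surface. World frame = base frame: x ahead of the robot, y to its left, z up, the work surface at z = 0. Lengths are in m, angles in rad, forces in N, time in s.
With the tool pointing down it reaches from about 0.4 to 0.85 m from the base axis. Payload 4.5 kg.
Tool frame: the origin (TCP) lies where the fingers leave the gripper's body, on its centre line; the fingertips stand 64 mm ahead of it and the grasp point (between the pads) lies 45 mm ahead of it; z points along the fingers, y is the direction in which the jaws open and shut (so a half turn about z gives the same grasp; the last joint's range is limited). The gripper opens to 88 mm and grips with 3 to 60 N. Pads are 18 mm wide; open, the fingers measure 123 mm over their backs; the gripper's body (75 mm by 187 mm) begins 45 mm behind the grasp point.
Start: joints at [-1.115, 0.689, -0.195, 1.565, 0.157, 0.902, -0.215], TCP at [0.256, 0.57, 0.303] pointing down, gripper open.
Joint ranges: [-3.01, 3.01], [-0.46, 2.08], [-1.47, 1.51], [0.13, 2.56], [-1, 4.14], [0.04, 2.09], [-2.66, 2.66]. Speed limits (rad/s): [2.57, 2.57, 3.14, 3.14, 3.14, 3.14, 3.14].

## Interface

Orientations are given as a unit quaternion [x, y, z, w].
In Python, from plant import monitor, snapshot, workorder, finder gives the robot as it stands.
- The arm moves only by the tool carry_out, never from a script. Its argument "motion" is one flat list of numbers, 6 for each row, row after row: the shift along the tool's x, y, z in cm, then the turn, a rotation vector about the tool's x, y, z in rad. In form: [x, y, z, rx, ry, rz, x, y, z, rx, ry, rz, ...]. A call has 1 to 8 rows; each row shifts and turns the commanded pose from where the row before left it, along the tool's axes as they then stand; what a row does not reach is not made up. A row lasts 1/8 s, in which the tool goes at most 62.5 mm and 10.7 degrees, less where a joint would pass 70% of its speed; a pose out of reach is approached as far as the arm can. A call with a gripper value outside its range is refused whole. "hand" is the finger opening in cm, from 0 to 8.81, set as the call begins (left out, the last holds). The fingers move at their own pace and stop on an object; "grip_force" is the grip in N (left out, the last holds). Time passes only in rows, so rows that do not move let the fingers close. It gives the time, the measured TCP pose, the force and the opening at its end, in the units of the state.
- monitor.get_state(): the state, without advancing time (a new reading comes with each control period).
- snapshot(name): name is "scene" or "side" or "wrist"; returns a dict with "frame" (420x560x3 uint8, red, green, blue), "range_z" (420x560 float32, m along the optical axis (not along the pixel's ray), 0 where there is no reading), "fx", "fy", "cx", "cy" (pixels), "D" ([k1, k2, p1, p2, k3] as OpenCV has them; the pictures are not rectified), "rvec" (rotation vector, rad) and "tvec" (3), from world to camera coordinates, as OpenCV has them; the wrist camera has in their place "hand_eye" (4x4, takes a point from camera to tool coordinates, whose origin is the TCP and whose axes are the flange's). Camera axes: x right, y down, z forward; pixel columns grow to the right and rows downward; lengths in m; the calibration is good to about 2 mm. A picture is of the moment at which its call begins: read the wrist's pose just before it.
- workorder.finish_job(): hands the job in, once; it reports no verdict.
Trained networks look in a picture, given as the dict that the camera call returned (one of the last four; its "shot" number tells which), for a name from the list of things; names that differ only in an ending like _2 or _b are one class to them, and where a whole thing is asked for, a point or a joint stands for the part that bears it (a point fixed in the world has none). Each returns a list of dicts, best first, with "p" (0 to 1); they miss things now and then, are a little off and sometimes report something else, mostly with a low value. They report only what shows in the picture. A call takes as long as a camera call.
- finder.masks_of(picture, thing): "pixels" (420x560 bool, what is visible of it) and "extent" ([left, top, right, bottom] in pixels, round what is visible of it).
The state is a dict: "clock": time; "q": joint angles; "qd": joint speeds; "joint_torque": joint torques, N m; "tool_pos": TCP position; "eef_rot": TCP orientation; "contact_force": force on the tool from outside, world axes, zero at the start; "moment": the same for the moment, N m; "opening": opening from 0.0 (shut) to 1.0 (fully open).
Only numpy, scipy, OpenCV 4.12 (cv2) and the standard library are available. Lean on these libraries where they do the work, as an engineer would, in place of code of your own. Each camera call takes 0.05 s, during which the arm holds its last target. There are 200 camera calls.

## Working session

There is one attempt and no reset: what is moved stays moved. The work goes in short steps, Python scripts to look and compute and a tool call to move; the robot and the scene stay as the last step left them, time stands still between calls to the robot, and variables do not carry over. Pictures are saved under pics/ and viewed, about 8 in all and at most 12, crops included, and the job is handed in when it is done.

Besides the shell and the picture viewer there is one more tool, called after "Call:" by a JSON object that holds its "api" and its "payload", one argument or row to a line. carry_out: Moves the arm, as the interface text tells. Its arguments: {"type":"object","properties":{"motion":{"type":"array"},"hand":{"type":"number"},"grip_force":{"type":"number"}},"required":["motion"]}

```bash
mkdir -p pics; ls
cat > h.py <<'E'
import numpy as np, cv2
from scipy.spatial.transform import Rotation as R
from plant import monitor, snapshot, workorder, finder
def pts(p, mask):
    """world points of masked pixels (scene/side)"""
    v,u=np.nonzero(mask&(p["range_z"]>0)); z=p["range_z"][v,u]
    K=np.array([[p["fx"],0,p["cx"]],[0,p["fy"],p["cy"]],[0,0,1.]])
    n=cv2.undistortPoints(np.stack([u,v],1).astype(float)[:,None],K,np.array(p["D"],float))[:,0]
    c=np.c_[n*z[:,None],z]
    if "hand_eye" in p:
        s=monitor.get_state(); H=np.array(p["hand_eye"]); t=c@H[:3,:3].T+H[:3,3]
        return R.from_quat(s["eef_rot"]).apply(t)+s["tool_pos"]
    r=cv2.Rodrigues(np.array(p["rvec"],float))[0]
    return (c-np.array(p["tvec"]).ravel())@r
def save(p,n): cv2.imwrite(f"pics/{n}.png",p["frame"][:,:,::-1])
E
python3 - <<'E'
from h import *
s=monitor.get_state(); print({k:np.round(v,3) for k,v in s.items()})
for c in ("scene","side"):
    p=snapshot(c); save(p,c+"0")
    for t in ("gear_knob","lathe","finish_bottle","thread_spool","tape_roll","cork_grip"):
        for m in finder.masks_of(p,t)[:2]:
            q=pts(p,m["pixels"])
            if len(q): print(c,t,round(m["p"],2),m["extent"],len(q),np.round(np.median(q,0),3),np.round(np.percentile(q,[2,98],axis=0),3).tolist())
E
```

```text
pics
{'clock': np.float64(0.0), 'q': array([-1.115,  0.69 , -0.195,  1.566,  0.157,  0.902, -0.215]), 'qd': array([ 0.   ,  0.001, -0.001,  0.001,  0.   ,  0.001,  0.001]), 'joint_torque': array([ 0.0000e+00, -5.2756e+01, -1.2670e+00, -1.5343e+01, -5.3000e-02,
        7.0000e-03,  0.0000e+00]), 'tool_pos': array([0.256, 0.57 , 0.302]), 'eef_rot': array([ 0.209,  0.978, -0.001, -0.   ]), 'contact_force': array([ 0.062, -0.615,  0.425]), 'moment': array([0.021, 0.034, 0.004]), 'opening': np.float64(0.997)}
scene gear_knob 0.62 [257.4, 160.5, 275.6, 192.4] 279 [ 0.569 -0.058  0.255] [[0.49, -0.153, 0.135], [0.577, -0.041, 0.269]]
scene lathe 0.55 [86.9, 59.6, 335.1, 313.9] 15671 [ 0.61  -0.063  0.118] [[0.526, -0.689, 0.012], [0.66, 0.145, 0.184]]
scene finish_bottle 0.66 [256.6, 138.4, 276.4, 177.9] 377 [ 0.43  -0.21   0.103] [[0.405, -0.235, 0.022], [0.452, -0.193, 0.147]]
scene thread_spool 0.71 [300.2, 196.9, 318.4, 216.8] 319 [ 0.422 -0.052  0.048] [[0.398, -0.076, 0.005], [0.435, -0.039, 0.054]]
scene tape_roll 0.74 [146.5, 205.9, 186.0, 238.7] 638 [ 0.733 -0.25   0.022] [[0.688, 
[... 457 characters left out ...]
1005 [ 0.57  -0.228  0.092] [[0.497, -0.609, 0.012], [0.638, 0.113, 0.182]]
side finish_bottle 0.94 [275.7, 302.3, 303.8, 352.2] 1076 [ 0.414 -0.231  0.086] [[0.397, -0.245, 0.0], [0.447, -0.159, 0.146]]
side thread_spool 0.72 [230.4, 277.5, 253.2, 305.5] 436 [ 0.409 -0.065  0.047] [[0.393, -0.078, 0.002], [0.433, -0.04, 0.053]]
side tape_roll 0.75 [379.4, 259.9, 421.1, 293.1] 791 [ 0.724 -0.258  0.021] [[0.683, -0.302, 0.001], [0.773, -0.214, 0.027]]
side tape_roll 0.2 [277.2, 299.0, 299.1, 354.9] 1003 [ 0.413 -0.231  0.087] [[0.397, -0.245, 0.006], [0.437, -0.205, 0.146]]
side cork_grip 0.7 [206.4, 232.3, 224.8, 268.8] 391 [0.416 0.056 0.052] [[0.405, 0.049, -0.002], [0.446, 0.084, 0.097]]
```

Run:
```python
from h import *
from scipy.optimize import least_squares
out=[]
Q=[]
for c in ("scene","side"):
    p=snapshot(c); hsv=cv2.cvtColor(p["frame"],cv2.COLOR_RGB2HSV)
    red=((hsv[...,0]<8)|(hsv[...,0]>172))&(hsv[...,1]>130)&(hsv[...,2]>60)
    n,l,st,ce=cv2.connectedComponentsWithStats(red.astype(np.uint8))
    for i in range(1,n):
        if st[i,4]>60:
            q=pts(p,l==i); print(c,st[i],np.round(np.median(q,0),3))
            m=(q[:,2]>.22)&(q[:,2]<.3); 
            if m.sum()>60:
                q=q[m]; f=least_squares(lambda x:np.linalg.norm(q-x,axis=1)-.016,q.mean(0)-[0,0,.01],loss="soft_l1",f_scale=.002); print("knob",np.round(f.x,4),np.abs(f.fun).mean())
    a=pts(p,np.ones((420,560),bool)); v,u=np.nonzero(p["range_z"]>0); col=p["frame"][v,u]; hh=hsv[v,u]
    near=(abs(a[:,0]-.58)<.16)&(abs(a[:,1]+.07)<.16)
    # green housing top
    for nm,m in (("top",near&(a[:,2]>.158)&(a[:,2]<.1685)&(hh[:,1]>60)&(abs(hh[:,0].astype(int)-60)<35)),("plate",near&(a[:,2]>.168)&(a[:,2]<.18)&(hh[:,1]<60))):
        g=a[m]; 
        if len(g)<20: print(nm,len(g)); continue
        r=cv2.minAreaRect((g[:,:2]*1000).astype(np.float32)); print(c,nm,len(g),r,np.round(g.mean(0),4), np.median(g[:,2]))
    Q.append(cv2.resize(p["frame"][130:280,180:380] if c=="scene" else p["frame"][150:300,220:420],None,fx=3,fy=3,interpolation=cv2.INTER_CUBIC)[:, :400 if 0 else 600])
cv2.imwrite("pics/a.png",cv2.resize(np.vstack(Q),(400,600))[:,:,::-1])
cv2.imwrite("pics/b.png",np.hstack([cv2.resize(x,(400,300)) for x in Q])[:,:,::-1])
```

```text
scene [259 160  15  14 158] [ 0.566 -0.049  0.263]
knob [ 0.5608 -0.0568  0.2536] 0.000959807171615926
scene [ 239  398   72   22 1157] [0.827 0.299 0.067]
scene top 1628 ((583.32568359375, -89.22187805175781), (147.55079650878906, 142.4653778076172), 2.374483585357666) [ 0.597  -0.0778  0.1651] 0.16583409166028862
scene plate 980 ((580.2349243164062, -35.50146484375), (128.09930419921875, 241.5134735107422), 0.74104905128479) [ 0.5865 -0.0715  0.173 ] 0.17325952943847028
side [ 261  110   48   31 1184] [0.852 0.334 0.066]
side [284 183  14  14 156] [ 0.555 -0.06   0.262]
knob [ 0.5606 -0.0541  0.2525] 0.0010855036810960858
side top 1717 ((578.5638427734375, -93.0759506225586), (142.31126403808594, 143.81434631347656), 0.916449785232544) [ 0.5715 -0.1028  0.1639] 0.16419433417538729
side plate 945 ((579.7936401367188, -47.04069519042969), (123.2457504272461, 215.7791748046875), 1.4629877805709839) [ 0.5781 -0.0747  0.1722] 0.1716635061893179
```

View pics/scene0.png

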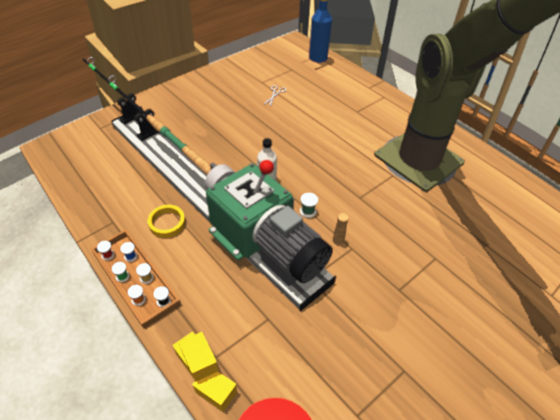

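View pics/b.png

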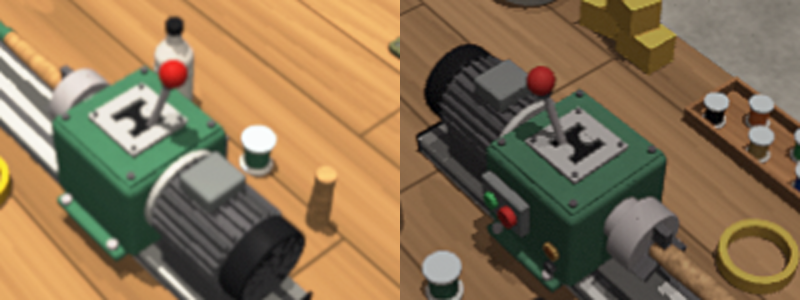

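Run:
```python
from h import *
for c in ("scene","side"):
    p=snapshot(c); hsv=cv2.cvtColor(p["frame"],cv2.COLOR_RGB2HSV)
    m=np.zeros((420,560),np.uint8); v,u=np.nonzero(p["range_z"]>0); a=pts(p,np.ones((420,560),bool)); hh=hsv[v,u]
    k=(abs(a[:,0]-.581)<.06)&(abs(a[:,1]+.091)<.06)
    w=k&(a[:,2]>.165)&(a[:,2]<.181)&(hh[:,1]<70)&(hh[:,2]>110)
    m[v[w],u[w]]=1; n,l,st,ce=cv2.connectedComponentsWithStats(m); i=1+st[1:,4].argmax()
    g=pts(p,l==i); r=cv2.minAreaRect((g[:,:2]*1000).astype(np.float32)); print(c,len(g),r,np.median(g[:,2]))
    # green top edges: housing rectangle with outlier trimming
    for d in (.02,.05,.1):
        pass
    t=k&0 if 0 else (abs(a[:,0]-.581)<.09)&(abs(a[:,1]+.091)<.09)&(a[:,2]>.159)&(a[:,2]<.17)&(abs(hh[:,0].astype(int)-75)<25)&(hh[:,1]>80)
    g=a[t]; best=None
    for th in np.arange(-.3,.3,.01):
        e=g[:,:2]@np.array([[np.cos(th),-np.sin(th)],[np.sin(th),np.cos(th)]])
        q=np.percentile(e,[1,99],axis=0); s=np.prod(q[1]-q[0])
        if best is None or s<best[0]: best=(s,th,q[1]-q[0],np.array([[np.cos(th),-np.sin(th)],[np.sin(th),np.cos(th)]])@q.mean(0))
    print("top",best)
```

```text
scene 802 ((579.189208984375, -95.79248809814453), (89.98844146728516, 89.38590240478516), 2.8072729110717773) 0.17317937904653652
top (np.float64(0.018419586963581477), np.float64(0.030000000000000304), array([0.13616611, 0.13527291]), array([ 0.5865179 , -0.08892644]))
side 619 ((584.712646484375, -87.59813690185547), (86.31100463867188, 87.1080322265625), 3.3520989418029785) 0.1714328665262262
top (np.float64(0.018327119191514463), np.float64(0.04000000000000031), array([0.13509864, 0.13565731]), array([ 0.57844419, -0.09354815]))
```

Call:
{"api": "carry_out", "payload": {
  "motion": [0,0,0,0,0,-0.154,0,0,0,0,0,-0.154,0,0,0,0,0,-0.154,-1.5,-4,0,0,0,0,-1.5,-4,0,0,0,0,-1.5,-4,0,0,0,0,-1.5,-4,0,0,0,0,-1.5,-4,0,0,0,0],
  "hand": 0,
  "grip_force": 20
}}

```text
clock: 1.9
tool_pos: [0.3394, 0.3722, 0.3029]
eef_rot: [-0.02, 1.0, 0.0, 0.0]
contact_force: [0.4, 0.6, -0.2]
opening: 0.117
```

Call:
{"api": "carry_out", "payload": {
  "motion": [-1.6,-4.5,0,0,0,0,-1.6,-4.5,0,0,0,0,-1.6,-4.5,0,0,0,0,-1.6,-4.5,0,0,0,0,-1.6,-4.5,0,0,0,0,-1.6,-4.5,0,0,0,0,-1.6,-4.5,0,0,0,0,-1,-3,0,0,0,0]
}}

```text
clock: 2.9
tool_pos: [0.4754, 0.0311, 0.3028]
eef_rot: [-0.019, 1.0, -0.0, 0.0]
contact_force: [-0.4, -0.2, -0.4]
opening: 0.005
```

Call:
{"api": "carry_out", "payload": {
  "motion": [0,-2,0.3,0,0,0,0,0,0,0,0,0]
}}

```text
clock: 3.15
tool_pos: [0.4754, 0.012, 0.2995]
eef_rot: [-0.018, 1.0, -0.0, -0.0]
contact_force: [-0.2, -0.1, 1.1]
opening: 0.005
```

Call:
{"api": "carry_out", "payload": {
  "motion": [0,-3.4,0,0,0,0,-0.5,-3.4,0,0,0,0,-2,0,0,0,0,0,-1.7,0,0,0,0,0,0,0,0,0,0,0]
}}

```text
clock: 3.78
tool_pos: [0.5211, -0.0509, 0.2999]
eef_rot: [-0.021, 1.0, 0.001, 0.001]
contact_force: [-1.0, -0.3, -0.3]
opening: 0.004
```

```bash
cat >> h.py <<'E'
from scipy.optimize import least_squares
C=np.array([.582,-.0915]); YAW=.04
def knob(c,sv=None):
    p=snapshot(c); hsv=cv2.cvtColor(p["frame"],cv2.COLOR_RGB2HSV)
    red=((hsv[...,0]<8)|(hsv[...,0]>172))&(hsv[...,1]>130)&(hsv[...,2]>60)
    q=pts(p,red); q=q[(q[:,2]>.22)&(q[:,2]<.29)&(abs(q[:,0]-.58)<.1)&(abs(q[:,1]+.09)<.1)]
    if sv: cv2.imwrite(f"pics/{sv}.png",cv2.resize(p["frame"][110:260,180:380] if c=="scene" else p["frame"][130:280,200:400],(800,600),interpolation=cv2.INTER_CUBIC)[:,:,::-1])
    if len(q)<25: print(c,"few",len(q)); return
    f=least_squares(lambda x:np.linalg.norm(q-x,axis=1)-.016,q.mean(0)-[0,0,.01],loss="soft_l1",f_scale=.002).x
    d=f[:2]-C; co,si=np.cos(YAW),np.sin(YAW); x=co*d[0]+si*d[1]; y=-si*d[0]+co*d[1]
    F=np.arcsin(x/.15); A=-np.arcsin(np.clip(y/.15/np.cos(F),-1,1)); print(c,len(q),"knob",np.round(f,4),"across %.3f shift %.3f"%(A,F))
def st():
    s=monitor.get_state(); print(round(s["clock"],2),np.round(s["tool_pos"],4),np.round(s["contact_force"],1))
E
python3 -c "
from h import *
knob('scene','c1');knob('side');st()"
```

```text
scene 159 knob [ 0.5608 -0.0568  0.2535] across -0.241 shift -0.133
side few 1
3.88 [ 0.5195 -0.0515  0.2997] [-0.1  0.1 -1.1]
```

View pics/c1.png

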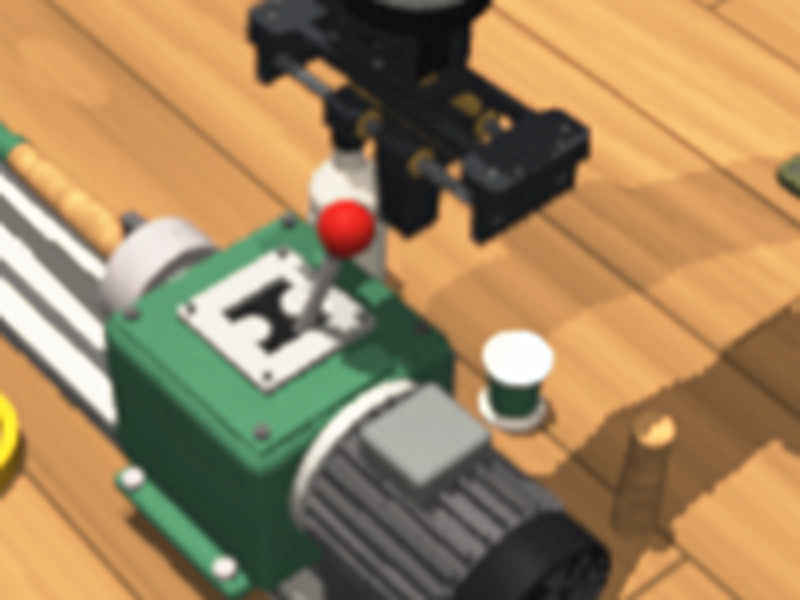

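Call:
{"api": "carry_out", "payload": {
  "motion": [-1,0,0,0,0,0,-0.5,0,0,0,0,0,-0.5,0,0,0,0,0,-0.5,0,0,0,0,0,-0.5,0,0,0,0,0,0,0,0,0,0,0,0,0,0,0,0,0]
}}

```text
clock: 4.75
tool_pos: [0.5503, -0.0517, 0.2997]
eef_rot: [-0.02, 1.0, -0.0, 0.0]
contact_force: [-2.0, -1.7, 1.4]
opening: 0.002
```

```bash
python3 -c "
from h import *
knob('scene');st()"
```

```text
scene 167 knob [ 0.5746 -0.056   0.2548] across -0.241 shift -0.040
4.8 [ 0.5502 -0.0517  0.2997] [-1.3 -1.9  0.4]
```

Call:
{"api": "carry_out", "payload": {
  "motion": [-0.3,0,0,0,0,0,-0.3,0,0,0,0,0,0,0,0,0,0,0,0,0,0,0,0,0]
}}

```text
clock: 5.3
tool_pos: [0.5563, -0.0512, 0.2997]
eef_rot: [-0.02, 1.0, 0.0, 0.0]
contact_force: [-2.5, -1.3, 1.9]
opening: 0.008
```

```bash
python3 -c "
from h import *
knob('scene','c2');st()"
```

```text
scene 167 knob [ 0.5807 -0.0558  0.2554] across -0.241 shift 0.001
5.35 [ 0.5563 -0.0512  0.2997] [-3.3 -1.3  2.4]
```

View pics/c2.png

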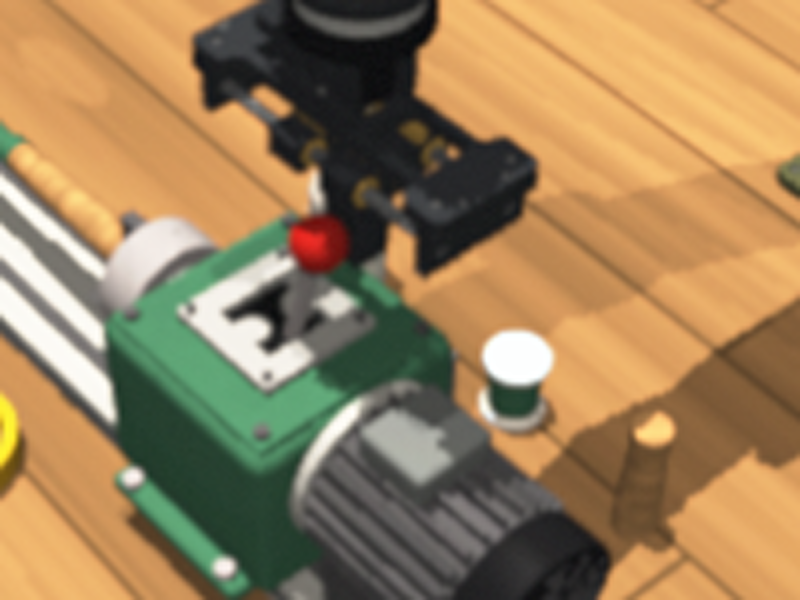

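Call:
{"api": "carry_out", "payload": {
  "motion": [2,0,0,0,0,0,1.5,2,0,0,0,0,0,3.6,0,0,0,0,-2,0,0,0,0,0,-2,0,0,0,0,0,-2.2,0,0,0,0,0,0,0,0,0,0,0,0,0,0,0,0,0]
}}

```text
clock: 6.35
tool_pos: [0.5802, 0.0062, 0.2995]
eef_rot: [-0.02, 1.0, 0.0, -0.0]
contact_force: [-0.5, -0.1, -1.1]
opening: 0.006
```

```bash
python3 -c "
from h import *
knob('scene');knob('side');st()"
```

```text
scene 63 knob [ 0.5798 -0.055   0.2569] across -0.246 shift -0.005
side 132 knob [ 0.5807 -0.0531  0.2542] across -0.259 shift 0.001
6.45 [0.5801 0.006  0.2997] [0.1 0.6 0.5]
```

Call:
{"api": "carry_out", "payload": {
  "motion": [0,-2,0,0,0,0,0,-0.8,0,0,0,0,0,-0.8,0,0,0,0,0,-0.8,0,0,0,0,0,-0.8,0,0,0,0,0,-0.6,0,0,0,0,0,0,0,0,0,0]
}}

```text
clock: 7.32
tool_pos: [0.5831, -0.0534, 0.2995]
eef_rot: [-0.019, 1.0, -0.001, -0.0]
contact_force: [0.0, 0.7, 1.6]
opening: 0.008
```

```bash
python3 -c "
from h import *
knob('side');knob('scene');st()"
```

```text
side 145 knob [ 0.5816 -0.0844  0.2587] across -0.047 shift -0.001
scene 46 knob [ 0.5813 -0.0839  0.2611] across -0.051 shift -0.003
7.42 [ 0.5828 -0.0533  0.2992] [0.7 0.1 0.1]
```

Call:
{"api": "carry_out", "payload": {
  "motion": [0,-0.8,0,0,0,0,0,-0.8,0,0,0,0,0,-0.8,0,0,0,0,0,-0.7,0,0,0,0,0,-0.6,0,0,0,0,0,-0.4,0,0,0,0,0,0,0,0,0,0]
}}

```text
clock: 8.3
tool_pos: [0.5845, -0.094, 0.2993]
eef_rot: [-0.02, 1.0, -0.0, -0.0]
contact_force: [-0.2, -0.4, -0.4]
opening: 0.006
```

```bash
python3 -c "
from h import *
knob('side','c3');knob('scene');st()"
```

```text
side 157 knob [ 0.5833 -0.1246  0.2544] across 0.223 shift -0.000
scene 44 knob [ 0.5824 -0.1235  0.2592] across 0.215 shift -0.006
8.4 [ 0.5847 -0.0939  0.2995] [0.  0.3 0.4]
```

View pics/c3.png

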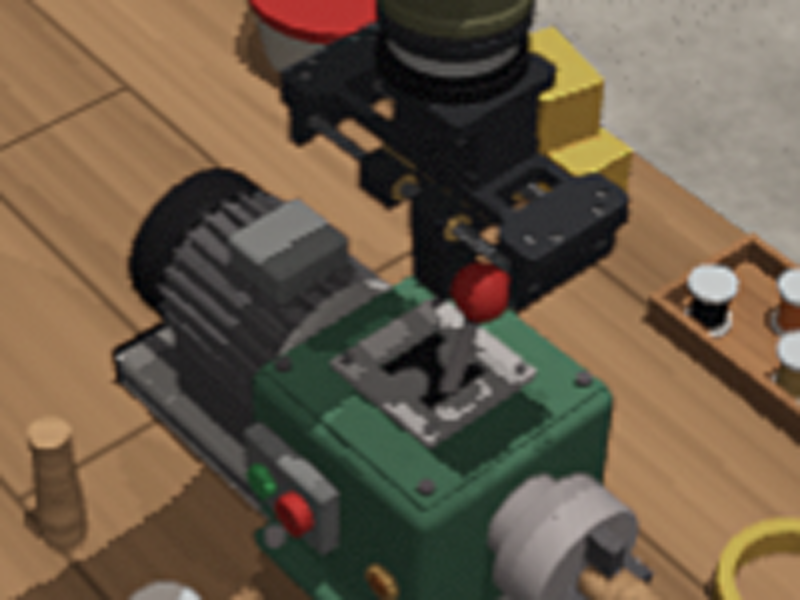

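Call:
{"api": "carry_out", "payload": {
  "motion": [0,-0.3,0,0,0,0,0,-0.3,0,0,0,0,0,0,0,0,0,0]
}}

```text
clock: 8.78
tool_pos: [0.5849, -0.0992, 0.2996]
eef_rot: [-0.02, 1.0, 0.0, -0.0]
contact_force: [0.3, 2.4, -1.9]
opening: 0.004
```

```bash
python3 -c "
from h import *
knob('side');knob('scene');st()"
```

```text
side 154 knob [ 0.5837 -0.1297  0.2535] across 0.258 shift 0.001
scene 45 knob [ 0.5829 -0.124   0.2627] across 0.218 shift -0.003
8.88 [ 0.585  -0.0992  0.2997] [-1.1  1.9 -2.4]
```

Call:
{"api": "carry_out", "payload": {
  "motion": [0,1.5,0,0,0,0,0,2,0,0,0,0,3.5,0,0,0,0,0,3.5,0,0,0,0,0,0,-3.2,0,0,0,0,0,-3.3,0,0,0,0,-1,0,0,0,0,0,0,0,0,0,0,0]
}}

```text
clock: 9.88
tool_pos: [0.5274, -0.1295, 0.2999]
eef_rot: [-0.021, 1.0, 0.001, 0.001]
contact_force: [-0.8, -0.5, 0.1]
opening: 0.008
```

```bash
python3 -c "
from h import *
knob('side');knob('scene');st()"
```

```text
side few 14
scene 144 knob [ 0.5845 -0.1316  0.2544] across 0.271 shift 0.006
9.97 [ 0.5266 -0.1294  0.2998] [0.2 0.1 0. ]
```

Call:
{"api": "carry_out", "payload": {
  "motion": [-2,0,0,0,0,0,-1,0,0,0,0,0,-0.7,0,0,0,0,0,-0.7,0,0,0,0,0,-0.7,0,0,0,0,0,-0.7,0,0,0,0,0,-0.5,0,0,0,0,0,0,0,0,0,0,0]
}}

```text
clock: 10.98
tool_pos: [0.5894, -0.1288, 0.2993]
eef_rot: [-0.02, 1.0, 0.0, -0.0]
contact_force: [-2.0, 0.7, -1.8]
opening: 0.006
```

```bash
python3 -c "
from h import *
knob('side');knob('scene');st()"
```

```text
side few 22
scene 155 knob [ 0.6138 -0.1295  0.2515] across 0.270 shift 0.203
11.07 [ 0.5893 -0.1291  0.2996] [-2.9  0.4 -1.1]
```

Call:
{"api": "carry_out", "payload": {
  "motion": [-0.5,0,0,0,0,0,-0.5,0,0,0,0,0,-0.2,0,0,0,0,0,0,0,0,0,0,0]
}}

```text
clock: 11.58
tool_pos: [0.6011, -0.1287, 0.2994]
eef_rot: [-0.02, 1.0, -0.0, -0.0]
contact_force: [-3.4, -0.7, -2.5]
opening: 0.004
```

```bash
python3 -c "
from h import *
knob('scene');st()"
```

```text
scene 155 knob [ 0.6254 -0.1279  0.2487] across 0.268 shift 0.283
11.62 [ 0.601  -0.1287  0.2995] [-3.1  0.8 -2.9]
```

Still at friction force only; nudge to feel the end stop.

Call:
{"api": "carry_out", "payload": {
  "motion": [-0.1,0,0,0,0,0,0,0,0,0,0,0]
}}

```text
clock: 11.88
tool_pos: [0.6016, -0.1287, 0.2994]
eef_rot: [-0.02, 1.0, -0.0, -0.001]
contact_force: [-4.3, -0.6, -2.5]
opening: 0.008
```

Call:
{"api": "carry_out", "payload": {
  "motion": [-0.1,0,0,0,0,0,0,0,0,0,0,0]
}}

```text
clock: 12.12
tool_pos: [0.6021, -0.1286, 0.2994]
eef_rot: [-0.02, 1.0, -0.0, -0.001]
contact_force: [-6.5, 0.2, -2.0]
opening: 0.003
```

Call:
{"api": "carry_out", "payload": {
  "motion": [0.5,0,0,0,0,0,2,0,0,0,0,0,3,0,0,0,0,0,3,0,0,0,0,0,0,0,-4,0,0,0,0,0,0,0,0,0,0,0,0,0,0,0]
}}

```text
clock: 13.0
tool_pos: [0.5195, -0.1318, 0.3403]
eef_rot: [-0.02, 1.0, -0.0, 0.002]
contact_force: [-0.2, 0.3, 0.6]
opening: 0.006
```

Run:
```python
from h import *
knob('scene','c4');knob('side');st()
for c in ("scene","side"):
    p=snapshot(c)
    for t in ("finish_bottle","thread_spool","tape_roll","cork_grip"):
        for m in finder.masks_of(p,t)[:1]:
            print(c,t,round(m["p"],2),np.round(m["extent"]),np.round(np.median(pts(p,m["pixels"]),0),3))
```

```text
scene 144 knob [ 0.6259 -0.1281  0.2487] across 0.270 shift 0.287
side few 0
13.1 [ 0.5186 -0.1317  0.3393] [-0.1 -0.2 -0. ]
scene finish_bottle 0.71 [257. 140. 274. 182.] [ 0.433 -0.207  0.095]
scene thread_spool 0.67 [301. 194. 319. 217.] [ 0.421 -0.052  0.048]
scene tape_roll 0.82 [148. 207. 184. 240.] [ 0.733 -0.25   0.022]
scene cork_grip 0.62 [334. 211. 349. 246.] [0.428 0.068 0.056]
side finish_bottle 0.82 [273. 304. 306. 352.] [ 0.414 -0.231  0.088]
side tape_roll 0.89 [378. 259. 419. 294.] [ 0.725 -0.258  0.021]
side cork_grip 0.61 [210. 233. 223. 266.] [0.415 0.055 0.056]
```

View pics/c4.png

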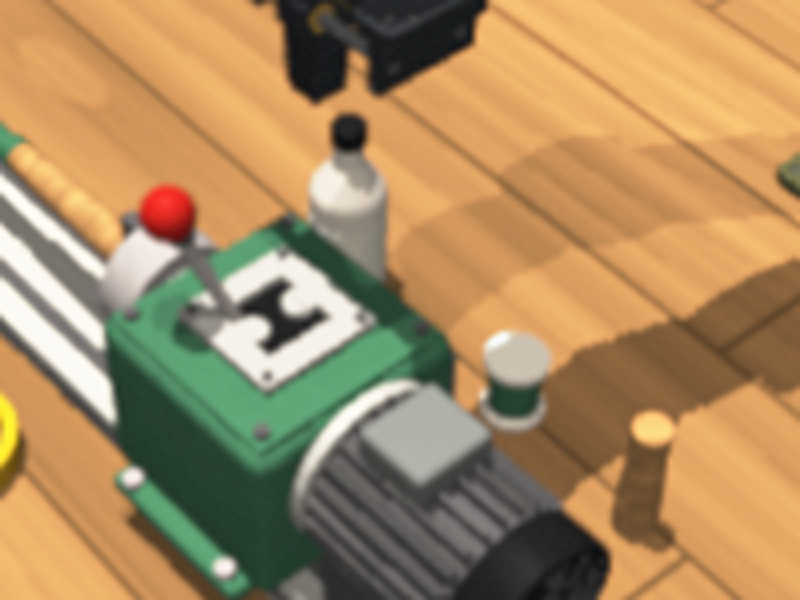

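The lever (knob at crop pixel 167,213) is at the end of the far right slot. The bottle, spool and cork are standing where they were, and the arm is clear.

```bash
python3 -c "
from h import *
print(workorder.finish_job())"
```

```text
the job is handed in; nothing more can be done
None
```

The lever is in third gear, fully home in the far right slot, and the job is handed in. `finish_job` reports no verdict.

I pushed with the closed fingers, always on the outside of the knob. The lever went from partway into second to neutral, across to the right in neutral (across about +0.26 rad, shift about 0), then forward to the end stop. It never went towards fourth.

Last checks:
- **Lever:** the scene camera puts it at across about +0.27 and shift about +0.287 rad after the arm backed off. The side camera could not confirm this because it had no usable view of the knob.
- **Forces:** the highest reading I saw was about 7 N, taken at the end stop.
- **Bench items:** in the scene camera all four measured within 10 mm of where they started. The bottle differed most, by about 9 mm in the scene camera but by 1 mm in the side camera, so that looks like mask noise. The side camera did not report the spool at the end.
- **Arm and time:** the arm was clear and touching nothing, at about 13 s of the 48 s allowed.

One disagreement came midway: with the lever across in neutral and the knob partly hidden, the scene camera read 0.22 rad across and the side camera 0.26. Once the knob was in clear view the scene camera read 0.27.

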